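# Index the instrument basket over the drip pan

## Task

Pull up the sprung index pin of the draining arm, swing the arm round until the instrument basket hangs over the open drip pan, and let the pin spring fully home into the hole on that side. Never force the pin: swing only while it is pulled clear or riding lightly on the plate, feel gently for the hole, and leave the things standing around where they are.

Things in the scene. Friction and masses are not known exactly. Their poses are not given: they have to be found in the camera images.
- stand: Fixed draining stand: round foot 120 mm wide, 34 mm column, and on it a level steel index plate, top 112 mm above the bench, 12 mm thick, 87 mm in radius, with a rim out to 115 mm on the pin's side. Origin: centre of the foot on the bench, on the vertical pivot axis. At the start the pin lies towards the stand's -x and the basket towards its +x.
- mid_hole (a point): Mouth of the middle hole, where the pin starts, at the plate's top. The pin circle has 100 mm radius about the pivot; each hole is 12 mm wide along it. One side hole lies on each side, on an aluminium segment set by hand and not reported: anywhere from 37 to 53 degrees from the middle hole. Find it by letting the pin ride on the plate and feeling for the drop.
- swing (a joint): Angle of the draining arm about the vertical pivot (rad), 0 when the pin is in the middle hole, positive anticlockwise seen from above, stops at +-1.1. Some 1 N at the knob turns it when the pin is clear, 2 to 3 N when the pin rides on the plate. In a hole it has about 0.01 rad of play each way.
- plunger (a joint): How far the index pin is pulled up (m): 0 fully home in a hole, 0.008 with its flat end on top of the plate, 0.014 at the upper stop. The spring pushes it down with 5 N at 0, 7 N at 0.008, 9 N at the stop.
- knob (a point): Centre of the index pin's upright round black knob, 28 mm in diameter, 26 mm tall (13 mm above and below this point), 100 mm from the pivot. With the pin home it is 168 mm above the bench, and the knob's underside stands 16 mm above the 24 mm wide bushing in the arm. It turns only with the arm, not on its own.
- hub (a point): Point on the pivot axis, at the top of the arm's round hub (44 mm wide), 136 mm above the bench. z is up; x points along the arm to the basket, away from the knob.
- basket (a point): Centre of the floor of the open steel instrument basket (90 x 90 x 36 mm) fixed on the far end of the arm, 170 mm from the pivot, 77 mm above the bench.
- pin_tip: The steel index pin under the knob: 10 mm in diameter with a flat end, inside the arm and the plate. Origin: its lowest point. It must not be loaded by more than 18 N against the plate or a hole's edge.
- pan: Open round white enamelled drip pan, 156 mm wide, 24 mm high, fixed; origin: centre of its underside. It stands on one side or the other of the arm's starting line, 170 mm from the pivot, 45 degrees from the basket's start.
- drum: Closed round white enamelled drum with a flat lid and a small black knob, 130 mm wide, 60 mm high, fixed, on the side opposite to the pan; origin: centre of its underside.
- beaker: Bystander: loose white plastic beaker, 72 mm wide, 85 mm high; origin: centre of its underside.
- bottle: Bystander: loose green plastic bottle, 60 mm wide, 150 mm high; origin: centre of its underside.
- tray: Bystander: loose small blue tray, 120 x 80 x 30 mm; origin: centre of its underside.
Things that resemble listed ones, but are neither listed nor needed, are in the scene too. Of the things like the pan, leave any that is brown; of the rest the larger one is meant.

How it is judged:
By the outcome, as a careful person would: the job done as asked, in the order asked, and still so for the second after the job is handed in, with the robot touching nothing.
It also fails if it takes over 48 s, if anything falls off the work surface, if the arm or the gripper's body presses on something with over 40 N, if the wrist force passes 120 N, or if a joint passes its speed limit or range.

## Robot

A 6-joint arm with a two-finger parallel gripper is mounted at the origin on the work surface. World frame = base frame: x ahead of the robot, y to its left, z up, the work surface at z = 0. Lengths are in m, angles in degrees, forces in N, time in s.
With the tool pointing down it reaches from about 0.25 to 0.725 m from the base axis. Payload 9.7 kg.
Tool frame: the origin (TCP) lies at the very end of the fingers, on their centre line; the grasp point (between the pads) lies 19 mm behind it; x points along the fingers, z is the direction in which the jaws open and shut, and the axes are right-handed (so a half turn about x gives the same grasp; the last joint's range is limited). The gripper opens to 85 mm and grips with 20 to 120 N. Pads are 22 mm wide; open, the fingers measure 114 mm over their backs; the gripper's body (76 mm by 85 mm) begins 54 mm behind the grasp point. The pads swing forward as they close: fully open they stand 13 mm farther back than shut.
Start: joints at [0, 4.979, 10.078, 95.1, 0, 90], TCP at [0.55, -0, 0.231] pointing down, gripper open.
Joint ranges: [-179.16, 179.16], [-48.56, 103.87], [-65.8, 70.77], [-126.05, 130.52], [-82.76, 87.17], [-180, 180]. Speed limits (degrees/s): [127.2, 127.2, 147.25, 180, 180, 180].

## Interface

Orientations are given as [roll, pitch, yaw] about the fixed x, y, z axes, in that order (R = Rz(yaw) Ry(pitch) Rx(roll)).
In Python, from workcell import sensors, vision, job_done gives the robot as it stands.
- The arm moves only by the tool carry_out, never from a script. Its argument "increments" is a list of rows, each a list of 7 numbers: the turn, a rotation vector about the tool's x, y, z in degrees, then the shift along the tool's x, y, z in mm, then the opening in per cent of the stroke, from 0 (shut) to 100 (fully open). A call has 1 to 12 rows; each row shifts and turns the commanded pose from where the row before left it, along the tool's axes as they then stand; what a row does not reach is not made up. A row lasts 1/8 s, in which the tool goes at most 62.5 mm and 10.7 degrees, less where a joint would pass 70% of its speed; a pose out of reach is approached as far as the arm can. A call is refused whole if a number of a shift passes 62.5 or a number of a turn 10.7, either way. A call with a gripper value outside its range is refused whole. The fingers move at their own pace and stop on an object; "squeeze" is the grip in N (left out, the last holds). Time passes only in rows, so rows that do not move let the fingers close. It gives the time, the measured TCP pose, the force and the opening at its end, in the units of the state.
- sensors.get_obs(): the state, without advancing time (a new reading comes with each control period).
- vision.camera(name): name is "scene" or "side" or "wrist"; returns the picture (384x512x3 uint8, red, green, blue); there is no depth.
- vision.calibration(name): a dict with "camera_matrix" (3x3 intrinsics, pixels), "extrinsics" (4x4, takes a point from world to camera coordinates); the wrist camera has in their place "mount" (4x4, takes a point from camera to tool coordinates, whose origin is the TCP and whose axes are the tool frame's). Camera axes: x right, y up, looking along -z (the intrinsics and any distortion apply to the point x, -y, -z); pixel columns grow to the right and rows downward; lengths in m; the calibration is good to about 2 mm. The wrist camera is an equidistant fisheye: a pixel r from the principal point sees the ray r / f radians off the axis. A picture is of the moment at which its call begins: read the wrist's pose just before it. calibration takes no time and is no camera call.
- job_done(): hands the job in, once; it reports no verdict.
The state is a dict: "time": time; "q": joint angles; "qd": joint speeds; "joint_efforts": joint torques, N m; "ee_pos": TCP position; "tcp_rot": TCP orientation; "wrist_force": force on the tool from outside, world axes, zero at the start; "torque": the same for the moment, N m; "opening": finger opening in m.
Only numpy, scipy, OpenCV 4.12 (cv2) and the standard library are available. Lean on these libraries where they do the work, as an engineer would, in place of code of your own. Each camera call takes 0.05 s, during which the arm holds its last target.

## Working session

There is one attempt and no reset: what is moved stays moved. The work goes in short steps, Python scripts to look and compute and a tool call to move; the robot and the scene stay as the last step left them, time stands still between calls to the robot, and variables do not carry over. Pictures are saved under pics/ and viewed, and the job is handed in when it is done.

Besides the shell and the picture viewer there is one more tool, called after "Call:" as name(argument=value, ...) on one line, values as JSON. carry_out: Moves the arm, as the interface text tells. Its arguments: {"type":"object","properties":{"increments":{"type":"array"},"squeeze":{"type":"number"}},"required":["increments"]}

```bash
mkdir -p pics; ls; cat > h.py <<'E'
from workcell import sensors, vision, job_done
import numpy as np, cv2
def snap(n,f):
    im=vision.camera(n); cv2.imwrite('pics/'+f,im[:,:,::-1]); return im
E
python3 - <<'E'
from h import *
print(sensors.get_obs())
for n in ("scene","side","wrist"):
    snap(n,n+"0.png"); print(n,vision.calibration(n))
E
```

```text
pics
{'time': 0.0, 'q': array([-1.08122169e-03,  5.01042884e+00,  1.00334659e+01,  9.50986169e+01,
        7.29147706e-05,  8.99999460e+01]), 'qd': array([ 0.09902474, -0.01809102,  0.03018568, -0.00354662, -0.0407899 ,
       -0.05511573]), 'joint_efforts': array([ 7.68234549e-04, -5.20392072e+01,  4.64802504e+01,  1.63646933e-02,
        2.23589603e-05, -6.77332673e-05]), 'ee_pos': array([ 5.49770810e-01, -1.00119663e-05,  2.30580652e-01]), 'tcp_rot': array([179.94467068,  89.92442005, 179.9436434 ]), 'wrist_force': array([ 0.66213954, -0.2082793 ,  0.57530454]), 'torque': array([-0.0384207 , -0.07138729,  0.01026371]), 'opening': 0.08531670448691028}
scene {'camera_matrix': array([[427.37460811,   0.        , 258.04219889],
       [  0.        , 427.37460811, 189.68100355],
       [  0.        ,   0.        ,   1.        ]]), 'extrinsics': array([[-0.88131061,  0.47252292,  0.00370025,  0.48115376],
       [-0.36096002, -0.67824502,  0.64007152,  0.12739653],
       [ 0.30495814,  0.56276618,  0.76830642, -1.47170099],
       [ 0.        ,  0.        ,  0.        ,  1.        ]])}
[... 268 characters left out ...]
31128,  0.63855114,  0.76327409, -0.16025166],
       [-0.10138288, -0.75657241,  0.64600287, -1.22856053],
       [ 0.        ,  0.        ,  0.        ,  1.        ]])}
wrist {'camera_matrix': array([[297.31863964,   0.        , 256.74182392],
       [  0.        , 297.31863964, 193.70483995],
       [  0.        ,   0.        ,   1.        ]]), 'mount': array([[ 1.45663882e-03,  2.93658027e-01, -9.55909431e-01,
        -1.43129004e-01],
       [ 1.44816876e-03,  9.55908824e-01,  2.93660048e-01,
         7.21821550e-02],
       [ 9.99997891e-01, -1.81207480e-03,  9.67147522e-04,
        -1.55369989e-04],
       [ 0.00000000e+00,  0.00000000e+00,  0.00000000e+00,
         1.00000000e+00]])}
```

View pics/scene0.png

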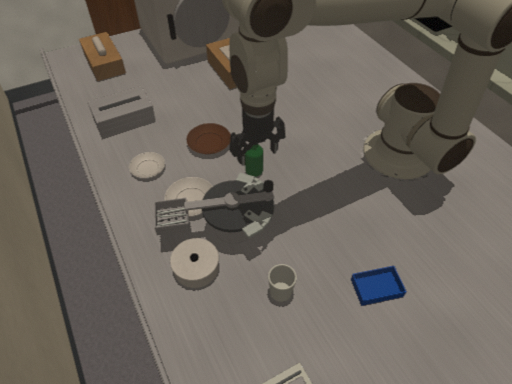

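View pics/side0.png

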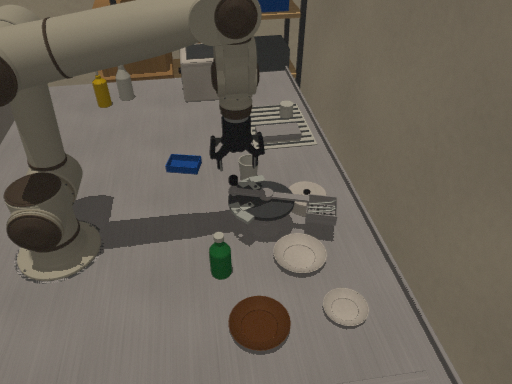

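View pics/wrist0.png

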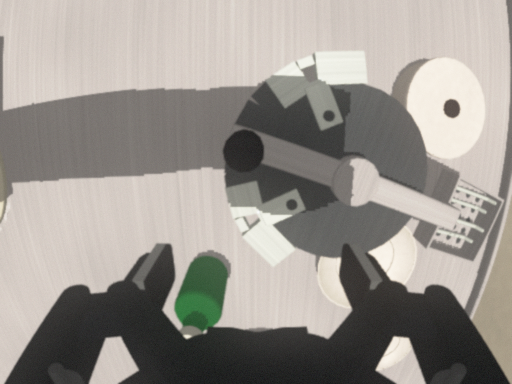

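```bash
python3 - <<'E'
import cv2
a=cv2.imread('pics/scene0.png')[140:300,130:310];b=cv2.imread('pics/side0.png')[150:290,190:370]
cv2.imwrite('pics/z1.png',cv2.resize(a,None,fx=4,fy=3.7,interpolation=2)[:600])
cv2.imwrite('pics/z2.png',cv2.resize(b,None,fx=4,fy=4,interpolation=2))
E
```

```text
(no output)
```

View pics/z1.png

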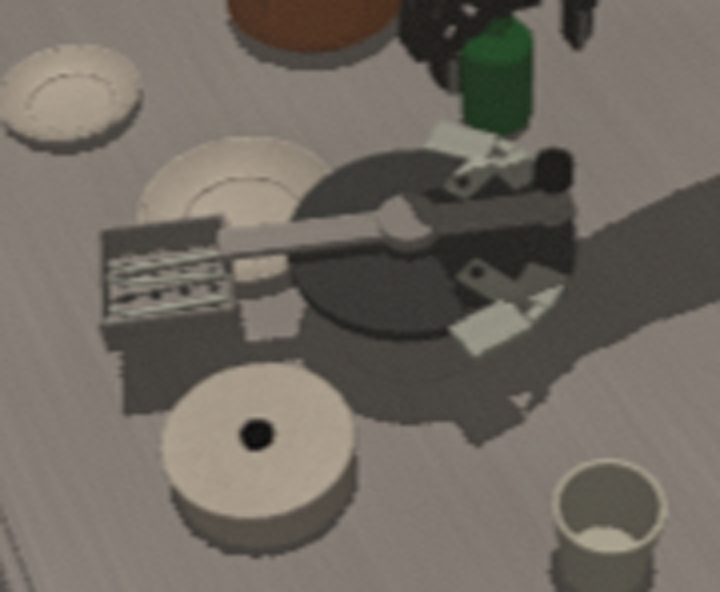

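View pics/z2.png

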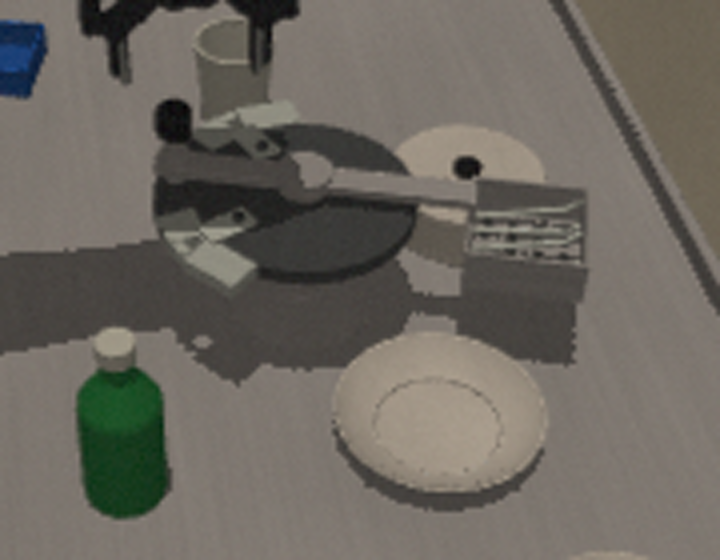

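```bash
cat >> h.py <<'E'
def P(n):
    c=vision.calibration(n); D=np.diag([1,-1,-1.])
    return c['camera_matrix']@D@c['extrinsics'][:3]
def tri(ps,pd):
    x=cv2.triangulatePoints(P('scene'),P('side'),np.array(ps,float).reshape(2,1),np.array(pd,float).reshape(2,1))[:,0]
    return x[:3]/x[3]
def onz(n,px,z):
    M=P(n); A=np.c_[M[:,0],M[:,1],M[:,2]*z+M[:,3]]
    v=np.linalg.solve(A,[px[0],px[1],1]); return v[:2]/v[2]
def wonz(px,z,pos,rot):
    from scipy.spatial.transform import Rotation as R
    c=vision.calibration('wrist');K=c['camera_matrix'];m=c['mount']
    d=np.array([px[0]-K[0,2],px[1]-K[1,2]]);r=np.hypot(*d);t=r/K[0,0]
    v=np.array([np.sin(t)*d[0]/r,-np.sin(t)*d[1]/r,-np.cos(t)])
    Rt=R.from_euler('xyz',rot,degrees=True).as_matrix()
    v=Rt@m[:3,:3]@v; o=pos+Rt@m[:3,3]
    return (o+v*(z-o[2])/v[2])[:2]
E
python3 - <<'E'
from h import *
print('knob',tri((268.7,186.5),(233.5,180.2)),onz('scene',(268.7,186.5),.168),onz('side',(233.5,180.2),.168))
print('hub',tri((231.2,197.8),(267,192.5)),onz('scene',(231.2,197.8),.136),onz('side',(267,192.5),.136))
o=sensors.get_obs();p,r=o['ee_pos'],o['tcp_rot']
print('wr knob',wonz((243,151),.181,p,r),'hub',wonz((357,182),.136,p,r))
print('bottle cap',onz('side',(218.7,232),.150),'base',onz('side',(221,277),0), onz('scene',(254,174),0))
print('pan c',onz('side',(190+440/4,150+410/4),.024), 'drum',onz('scene',(130+258/4,140+440/3.7),.06))
print('beaker',onz('scene',(130+605/4,140+510/3.7),.085))
print('basket',onz('side',(190+528/4,150+232/4),.1), onz('scene',(130+167/4,140+270/3.7),.1))
E
```

```text
knob [0.54006991 0.04556862 0.16652063] [0.53915604 0.04679912] [0.54142755 0.04277361]
hub [0.6365722  0.00992902 0.13534601] [0.63545186 0.01069118] [0.63782331 0.00857119]
wr knob [0.54037257 0.04214835] hub [0.63542517 0.00979771]
bottle cap [ 0.47858894 -0.14955896] base [ 0.47447204 -0.17929963] [ 0.48311314 -0.14534928]
pan c [ 0.71048143 -0.14347836] drum [0.78819736 0.09528011]
beaker [0.6212266  0.26259967]
basket [ 0.79641299 -0.04569835] [ 0.79234616 -0.04478669]
```

```bash
python3 - <<'E'
import cv2
a=cv2.imread('pics/wrist0.png')[30:280,210:390]
cv2.imwrite('pics/z3.png',cv2.resize(a,None,fx=2.4*1.0,fy=2.4,interpolation=2))
E
```

Call:
carry_out(increments=[[0,0,0,0,22,-5,100],[0,0,0,0,22,-5,100],[10,0,0,5,0,0,100],[9.5,0,0,10,0,0,100],[0,0,0,0,0,0,100],[0,0,0,0,0,0,100]])

```text
time: 0.9
ee_pos: [0.54, 0.0439, 0.2165]
tcp_rot: [-90.2, 90.0, -109.5]
wrist_force: [-0.2, -0.7, -0.0]
opening: 0.0851
```

View pics/z3.png

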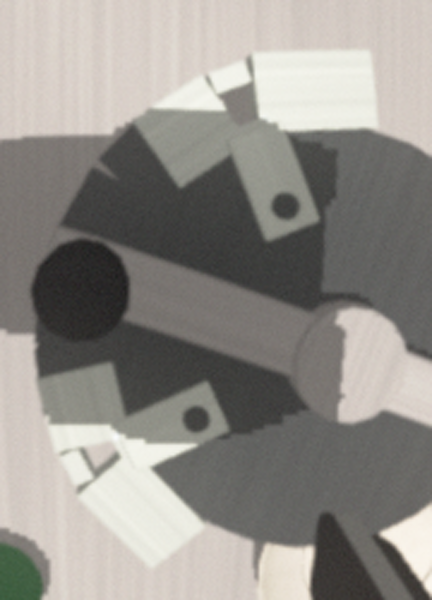

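```bash
python3 - <<'E'
from h import *
o=sensors.get_obs();print(o['time'],o['ee_pos'],o['tcp_rot'],o['wrist_force'],o['q'])
im=snap('wrist','wrist1.png')
E
```

```text
0.9 [0.5400003  0.04394471 0.21650313] [ -90.18614339   89.99941893 -109.48557303] [-0.21757831 -0.68559536 -0.02663095] [ 4.65270302e+00  3.54873044e+00  6.91585471e+00  9.33673619e+01
 -5.30261314e-04  1.13952133e+02]
```

View pics/wrist1.png

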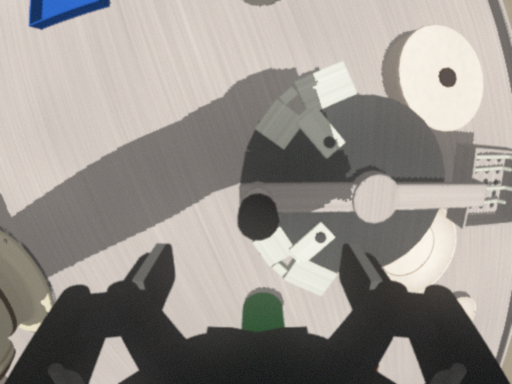

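```bash
python3 - <<'E'
from h import *
o=sensors.get_obs();p,r=o['ee_pos'],o['tcp_rot']
im=cv2.imread('pics/wrist1.png');z=im[175:245,225:400];cv2.imwrite('pics/z4.png',cv2.resize(z,None,fx=4,fy=4,interpolation=2))
z=im[50:170,240:370];cv2.imwrite('pics/z5.png',cv2.resize(z,None,fx=5,fy=5,interpolation=2))
print('knob',wonz((258,216),.181,p,r),'hub',wonz((376,197),.136,p,r))
H=np.array([.6363,.0095])
for px in [(292,99),(283,92),(300,106),(305,84),(280,70)]:
    v=wonz(px,.112,p,r)-H; print(px,np.hypot(*v),160.5-np.degrees(np.arctan2(v[1],v[0])))
E
```

```text
knob [0.54214956 0.0455734 ] hub [0.63485323 0.01144252]
(292, 99) 0.10685666845437117 46.944538235018044
(283, 92) 0.11613296763843085 46.141486118113264
(300, 106) 0.0981073929816808 47.57708667428474
(305, 84) 0.11034446224325331 55.63064253491402
(280, 70) 0.13169106449077536 50.88537494687655
```

View pics/z4.png

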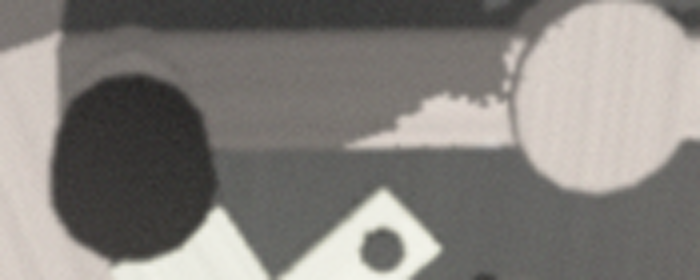

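View pics/z5.png

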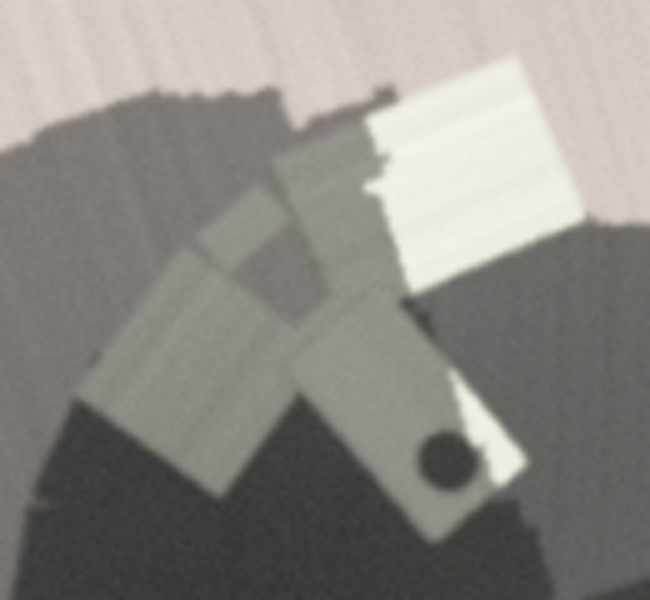

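```bash
python3 - <<'E'
from h import *
o=sensors.get_obs();p,r=o['ee_pos'],o['tcp_rot']
H=np.array([.6363,.0095])
print('knob',wonz((258.2,220),.181,p,r),'hub',wonz((225+600/4,175+97/4),.136,p,r),p,r)
for px in [(292.4,109),(301.6,102),(297,105)]:
    v=wonz(px,.112,p,r)-H; print(px,np.hypot(*v),160.5-np.degrees(np.arctan2(v[1],v[0])))
E
```

```text
knob [0.5413562  0.04289663] hub [0.63356142 0.00980274] [0.54009059 0.04392837 0.21661279] [25.35866187 89.98361537  6.02085643]
(292.4, 109) 0.10057347590795747 43.884737330981096
(301.6, 102) 0.09980851836542357 49.436319326222815
(297, 105) 0.10037957653548205 46.80523450912368
```

Call:
carry_out(increments=[[0,0,0,30,0,0,60],[0,0,0,24,0,0,60],[0,0,0,12,0,0,50],[0,0,0,0,0,0,45],[0,0,0,0,0,0,42]], squeeze=30)

```text
time: 1.58
ee_pos: [0.5405, 0.044, 0.1514]
tcp_rot: [24.5, 89.9, 5.0]
wrist_force: [-0.4, -0.2, 0.4]
opening: 0.0357
```

Call:
carry_out(increments=[[0,0,0,0,0,0,36],[0,0,0,0,0,0,33],[0,0,0,0,0,0,31]], squeeze=30)

```text
time: 1.95
ee_pos: [0.5406, 0.0439, 0.1511]
tcp_rot: [18.1, 89.9, -1.4]
wrist_force: [1.4, -0.3, 4.2]
opening: 0.0272
```

```bash
python3 - <<'E'
from h import *
snap('wrist','wrist2.png')
E
```

```text
(no output)
```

View pics/wrist2.png

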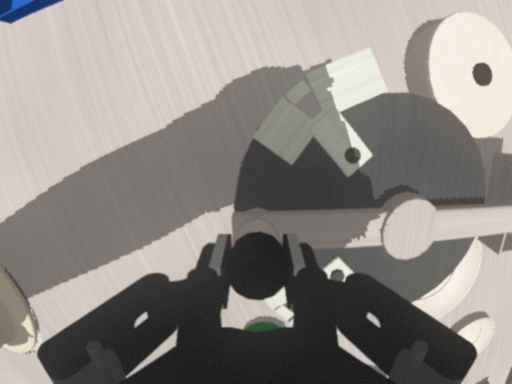

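Call:
carry_out(increments=[[0,0,0,0,0,0,25],[0,0,0,-2,0,0,25],[0,0,0,-2,0,0,25],[0,0,0,-2,0,0,25],[0,0,0,0,0,0,25]], squeeze=45)

```text
time: 2.62
ee_pos: [0.5405, 0.0438, 0.1554]
tcp_rot: [-71.5, 90.0, -91.0]
wrist_force: [6.3, -1.0, -6.8]
opening: 0.0266
```

Call:
carry_out(increments=[[0,0,0,-2,0,0.5,25],[0,0,0,-2,0,0.5,25],[0,0,0,-2,0,0,25],[0,0,0,-1,0,0,25],[0,0,0,0,0,0,25]], squeeze=45)

```text
time: 3.25
ee_pos: [0.5406, 0.0437, 0.163]
tcp_rot: [-164.0, 89.9, 176.5]
wrist_force: [1.3, 0.6, -8.6]
opening: 0.0265
```

```bash
python3 - <<'E'
from h import *
o=sensors.get_obs();print(o['ee_pos'],o['wrist_force'],o['torque'])
snap('wrist','wrist3.png');snap('side','side3.png')
a=cv2.imread('pics/side3.png')[150:290,190:370]
cv2.imwrite('pics/z6.png',cv2.resize(a,None,fx=4,fy=4,interpolation=2))
E
```

```text
[0.5405798  0.04370533 0.16303319] [ 1.31513801  0.56746505 -8.56054842] [ 0.0614374  -0.20640885  0.03127488]
```

View pics/z6.png

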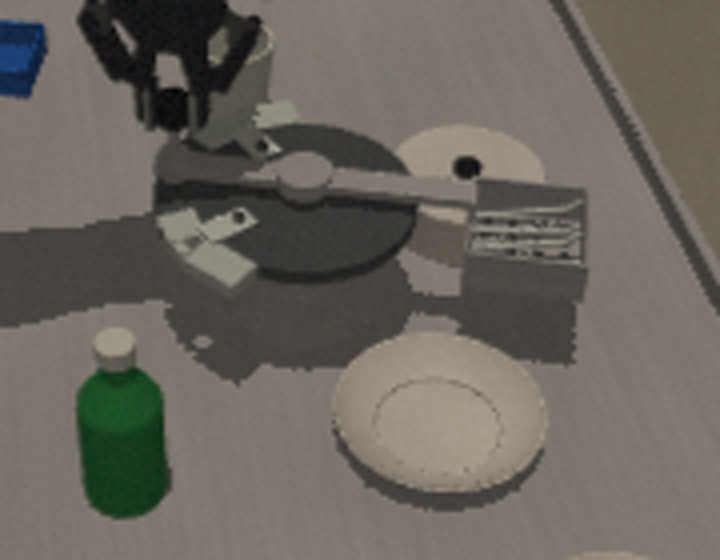

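View pics/wrist3.png

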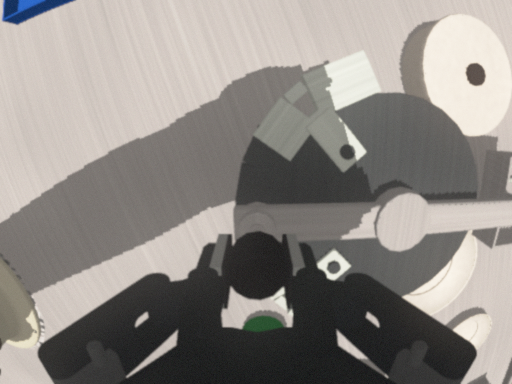

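Call:
carry_out(increments=[[1,0,0,0,1.75,0.02,25],[2,0,0,0,3.49,0.06,25],[3,0,0,0,5.23,0.14,25],[4,0,0,0,6.98,0.24,25],[3,0,0,0,5.23,0.14,25],[2,0,0,0,3.49,0.06,25]])

```text
time: 4.1
ee_pos: [0.5522, 0.0674, 0.1629]
tcp_rot: [-152.7, 89.9, 172.7]
wrist_force: [-2.3, 0.8, -8.2]
opening: 0.0268
```

```bash
cat >> h.py <<'E'
def st():
    from scipy.spatial.transform import Rotation as R
    o=sensors.get_obs();Rt=R.from_euler('xyz',o['tcp_rot'],degrees=True).as_matrix()
    H=np.array([.6348,.0102]);v=o['ee_pos'][:2]-H
    z=Rt[:,2]
    print('t',round(o['time'],2),'pos',o['ee_pos'].round(4),'F tool',(Rt.T@o['wrist_force']).round(1),'r',np.hypot(*v).round(4),'swing',(160.4-np.degrees(np.arctan2(v[1],v[0]))).round(2),'toolturn',(-19.6-np.degrees(np.arctan2(z[1],z[0]))).round(2),'T',(Rt.T@o['torque']).round(2),'op',o['opening'])
E
python3 -c "from h import *;st()"
```

```text
t 4.1 pos [0.5522 0.0674 0.1629] F tool [ 8.2 -0.7 -2.3] r 0.1005 swing 15.08 toolturn 15.0 T [-0.11  0.45 -0.16] op 0.02684205961101238
```

Call:
carry_out(increments=[[2,0,0,0,3.49,0.06,25],[4,0,0,0,6.98,0.24,25],[5,0,0,0,8.72,0.38,25],[5,0,0,0,8.72,0.38,25],[5,0,0,0,8.72,0.38,25],[3,0,0,0,5.23,0.14,25],[2,0,0,0,3.49,0.06,25],[0,0,0,0,0,0,25]])

```text
time: 5.1
ee_pos: [0.5853, 0.0984, 0.1627]
tcp_rot: [-153.4, 89.8, 146.1]
wrist_force: [-3.1, 5.4, -9.3]
opening: 0.0262
```

```bash
python3 -c "
from h import *
st();snap('scene','scene4.png');snap('wrist','wrist4.png')"
```

```text
t 5.1 pos [0.5853 0.0984 0.1627] F tool [ 9.3 -0.  -6.3] r 0.1012 swing 41.09 toolturn 40.93 T [ 0.1   1.11 -0.04] op 0.026179405452418814
```

View pics/scene4.png

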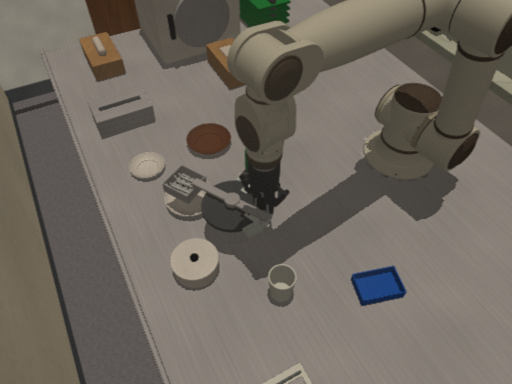

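View pics/wrist4.png

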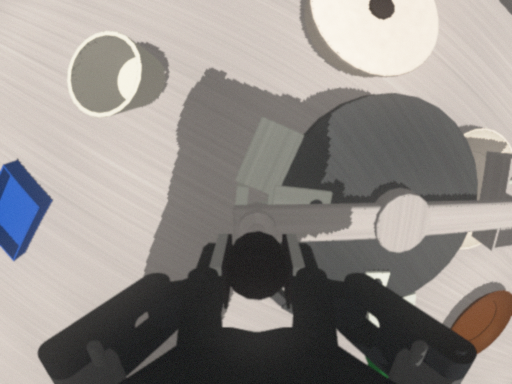

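Call:
carry_out(increments=[[0,0,0,1.5,0,-0.5,25],[0,0,0,1.5,0,-0.5,25],[0,0,0,0,0,0,25]])

```text
time: 5.58
ee_pos: [0.5852, 0.0984, 0.1601]
tcp_rot: [-147.5, 90.0, 152.0]
wrist_force: [-3.5, 3.9, -8.8]
opening: 0.0263
```

```bash
sed -i 's/.6348,.0102/.6354,.0119/;s/160.4-/161.45-/' h.py; python3 -c "
from h import *
st()"
```

```text
t 5.58 pos [0.5852 0.0984 0.1601] F tool [ 8.8 -1.2 -5.1] r 0.1 swing 41.33 toolturn 40.9 T [ 0.1   0.88 -0.16] op 0.026271190300655608
```

Call:
carry_out(increments=[[0,0,0,0.8,0,-0.7,25],[0,0,0,0,0,0,25]])

```text
time: 5.82
ee_pos: [0.5852, 0.0985, 0.1595]
tcp_rot: [-15.2, 90.0, -75.8]
wrist_force: [-1.6, -0.1, -6.8]
opening: 0.0263
```

```bash
python3 -c "
from h import *
st()"
```

```text
t 5.83 pos [0.5852 0.0985 0.1595] F tool [ 6.8 -1.4 -0.7] r 0.1001 swing 41.34 toolturn 40.92 T [ 0.06  0.22 -0.33] op 0.0263237493273717
```

Call:
carry_out(increments=[[0,0,0,0.8,0,0,25],[0,0,0,0,0,0,25]])

```text
time: 6.08
ee_pos: [0.5853, 0.0986, 0.1593]
tcp_rot: [47.7, 89.9, -12.8]
wrist_force: [-3.0, -0.4, -3.2]
opening: 0.0261
```

```bash
python3 -c "
from h import *
st()"
```

```text
t 6.08 pos [0.5853 0.0986 0.1593] F tool [ 3.2 -2.8 -1.1] r 0.1001 swing 41.44 toolturn 40.92 T [ 0.07  0.04 -0.57] op 0.02611074321277915
```

Call:
carry_out(increments=[[0.8,0,0,0,1.4,0.01,25],[0.8,0,0,0,1.4,0.01,25],[0,0,0,0,0,0,25]])

```text
time: 6.45
ee_pos: [0.5876, 0.0999, 0.1593]
tcp_rot: [20.7, 90.0, -41.5]
wrist_force: [-4.3, -1.8, -0.9]
opening: 0.0268
```

```bash
python3 -c "
from h import *
st()"
```

```text
t 6.45 pos [0.5876 0.0999 0.1593] F tool [ 0.9 -4.6 -0.4] r 0.1001 swing 42.96 toolturn 42.54 T [ 0.03 -0.   -1.03] op 0.02681632061774968
```

Call:
carry_out(increments=[[0.8,0,0,0,1.4,0.01,25],[0,0,0,0,0,0,25]])

```text
time: 6.7
ee_pos: [0.5888, 0.1005, 0.1593]
tcp_rot: [15.3, 90.0, -47.6]
wrist_force: [-5.0, -2.0, 0.4]
opening: 0.0268
```

```bash
python3 -c "
from h import *
st()"
```

```text
t 6.7 pos [0.5888 0.1005 0.1593] F tool [-0.4 -5.4 -0.5] r 0.1001 swing 43.73 toolturn 43.34 T [ 0.05  0.04 -1.04] op 0.026790658442286997
```

Call:
carry_out(increments=[[0.5,0,0,0,0.9,0,25],[0,0,0,0,0,0,25]])

```text
time: 6.95
ee_pos: [0.5896, 0.1009, 0.1593]
tcp_rot: [9.2, 90.0, -54.3]
wrist_force: [-4.9, -1.7, 0.9]
opening: 0.0264
```

```bash
python3 -c "
from h import *
st()"
```

```text
t 6.95 pos [0.5896 0.1009 0.1593] F tool [-0.9 -5.2 -0.7] r 0.1001 swing 44.22 toolturn 43.83 T [ 0.03  0.02 -1.1 ] op 0.026415019350935605
```

Call:
carry_out(increments=[[0.5,0,0,-0.5,0.9,0,25],[0,0,0,0,0,0,25]])

```text
time: 7.2
ee_pos: [0.5906, 0.1015, 0.1593]
tcp_rot: [16.2, 90.0, -47.7]
wrist_force: [-2.5, -2.6, -2.1]
opening: 0.0262
```

```bash
python3 -c "
from h import *
st()"
```

```text
t 7.2 pos [0.5906 0.1015 0.1593] F tool [ 2.1 -3.4  1.2] r 0.1002 swing 44.87 toolturn 44.32 T [ 0.1  -0.19 -0.77] op 0.026222094283206057
```

Call:
carry_out(increments=[[0.5,0,0,-0.2,0.9,0,25],[0,0,0,0,0,0,25]])

```text
time: 7.45
ee_pos: [0.5914, 0.1019, 0.1593]
tcp_rot: [-14.5, 90.0, -78.9]
wrist_force: [-2.9, -3.4, -5.1]
opening: 0.0264
```

```bash
python3 -c "
from h import *
st()"
```

```text
t 7.45 pos [0.5914 0.1019 0.1593] F tool [ 5.1 -4.1  1.8] r 0.1002 swing 45.38 toolturn 44.82 T [ 0.13 -0.36 -0.8 ] op 0.026403542267493085
```

Call:
carry_out(increments=[[0.5,0,0,0,0.9,0,25],[0,0,0,0,0,0,25]])

```text
time: 7.7
ee_pos: [0.5922, 0.1023, 0.1593]
tcp_rot: [-8.5, 90.0, -73.4]
wrist_force: [-2.4, -3.7, -4.3]
opening: 0.0263
```

```bash
python3 -c "
from h import *
st()"
```

```text
t 7.7 pos [0.5922 0.1023 0.1593] F tool [ 4.3 -3.7  2.3] r 0.1002 swing 45.9 toolturn 45.32 T [ 0.11 -0.57 -0.7 ] op 0.02633641195896229
```

Call:
carry_out(increments=[[0.5,0,0,0,0.9,0,25],[0,0,0,0,0,0,25]])

```text
time: 7.95
ee_pos: [0.593, 0.1027, 0.1593]
tcp_rot: [5.2, 90.0, -60.2]
wrist_force: [-2.0, -4.6, -5.4]
opening: 0.0265
```

```bash
python3 -c "
from h import *
st()"
```

```text
t 7.95 pos [0.593  0.1027 0.1593] F tool [ 5.4 -3.7  3.3] r 0.1002 swing 46.43 toolturn 45.81 T [ 0.15 -0.64 -0.64] op 0.026503251295837343
```

Call:
carry_out(increments=[[0.5,0,0,0,0.9,0.2,25],[0,0,0,0,0,0,25]])

```text
time: 8.2
ee_pos: [0.5938, 0.1031, 0.1592]
tcp_rot: [-174.5, 90.0, 119.6]
wrist_force: [-1.6, -2.5, -5.5]
opening: 0.0263
```

```bash
python3 -c "
from h import *
st()"
```

```text
t 8.2 pos [0.5938 0.1031 0.1592] F tool [ 5.5 -2.5  1.6] r 0.1002 swing 46.95 toolturn 46.31 T [ 0.18 -0.42 -0.62] op 0.02629437326256141
```

Call:
carry_out(increments=[[0,0,0,0.5,0,0,25],[0,0,0,0,0,0,25]])

```text
time: 8.45
ee_pos: [0.5939, 0.1031, 0.1591]
tcp_rot: [94.2, 90.0, 28.3]
wrist_force: [-2.1, -2.5, -3.7]
opening: 0.0262
```

```bash
python3 -c "
from h import *
st()"
```

```text
t 8.45 pos [0.5939 0.1031 0.1591] F tool [ 3.7 -2.9  1.5] r 0.1002 swing 46.96 toolturn 46.29 T [ 0.17 -0.39 -0.61] op 0.026159539344796257
```

Call:
carry_out(increments=[[0.3,0,0,0,0.5,0.2,25],[0,0,0,0,0,0,25]])

```text
time: 8.7
ee_pos: [0.5942, 0.1032, 0.159]
tcp_rot: [-164.7, 90.0, 129.1]
wrist_force: [-3.7, -1.7, -2.2]
opening: 0.0266
```

```bash
python3 -c "
from h import *
st()"
```

```text
t 8.7 pos [0.5942 0.1032 0.159 ] F tool [ 2.2 -4.1  0.1] r 0.1002 swing 47.14 toolturn 46.59 T [ 0.14 -0.09 -0.9 ] op 0.026612293305709075
```

Call:
carry_out(increments=[[0.4,0,0,-0.2,0.7,0,25],[0,0,0,0,0,0,25]])

```text
time: 8.95
ee_pos: [0.595, 0.1035, 0.1587]
tcp_rot: [-170.9, 90.0, 122.5]
wrist_force: [-2.3, 0.5, -8.3]
opening: 0.0267
```

```bash
python3 -c "
from h import *
st()"
```

```text
t 8.95 pos [0.595  0.1035 0.1587] F tool [ 8.3 -2.  -1.4] r 0.1001 swing 47.67 toolturn 47.01 T [ 0.2   0.11 -0.23] op 0.026747097688658444
```

Call:
carry_out(increments=[[0.4,0,0,0,0.7,0,25],[0,0,0,0,0,0,25]])

```text
time: 9.2
ee_pos: [0.5956, 0.1038, 0.1587]
tcp_rot: [-149.3, 90.0, 143.7]
wrist_force: [-1.9, 1.8, -8.8]
opening: 0.0263
```

```bash
python3 -c "
from h import *
st()"
```

```text
t 9.2 pos [0.5956 0.1038 0.1587] F tool [ 8.8 -1.  -2.4] r 0.1001 swing 48.03 toolturn 47.4 T [ 0.15  0.27 -0.28] op 0.026283531509890247
```

Call:
carry_out(increments=[[0.4,0,0,0,0.7,0,25],[0,0,0,0,0,0,25]])

```text
time: 9.45
ee_pos: [0.5962, 0.104, 0.159]
tcp_rot: [-166.6, 90.0, 126.0]
wrist_force: [-2.0, 1.2, -7.3]
opening: 0.0265
```

```bash
python3 -c "
from h import *
st()"
```

```text
t 9.45 pos [0.5962 0.104  0.159 ] F tool [ 7.3 -1.4 -1.9] r 0.1001 swing 48.41 toolturn 47.8 T [ 0.16  0.41 -0.33] op 0.026480766557008054
```

Call:
carry_out(increments=[[-0.4,0,0,0,-0.7,-0.3,25],[0,0,0,0.5,0,0,25],[0,0,0,0,0,0,25]])

```text
time: 9.82
ee_pos: [0.5956, 0.1038, 0.1586]
tcp_rot: [45.6, 90.0, -21.4]
wrist_force: [-0.7, 0.2, -8.3]
opening: 0.0264
```

```bash
python3 -c "
from h import *
st()"
```

```text
t 9.82 pos [0.5956 0.1038 0.1586] F tool [ 8.3 -0.6 -0.5] r 0.1001 swing 48.01 toolturn 47.41 T [ 0.08  0.07 -0.14] op 0.02644417547830349
```

Call:
carry_out(increments=[[0,0,0,0.7,0,0,25],[0,0,0,0,0,0,25]])

```text
time: 10.07
ee_pos: [0.5955, 0.1038, 0.1579]
tcp_rot: [22.3, 90.0, -44.7]
wrist_force: [-1.3, -0.1, -7.8]
opening: 0.0266
```

```bash
python3 -c "
from h import *
st()"
```

```text
t 10.07 pos [0.5955 0.1038 0.1579] F tool [ 7.8 -1.2 -0.4] r 0.1001 swing 48.0 toolturn 47.4 T [ 0.18 -0.01 -0.15] op 0.026617904258062843
```

Call:
carry_out(increments=[[0,0,0,1,0,0,25],[0,0,0,1,0,0,25],[0,0,0,0,0,0,25]])

```text
time: 10.45
ee_pos: [0.5955, 0.1038, 0.1558]
tcp_rot: [14.3, 90.0, -52.7]
wrist_force: [-1.1, -0.2, -6.8]
opening: 0.0266
```

```bash
python3 -c "
from h import *
st()"
```

```text
t 10.45 pos [0.5955 0.1038 0.1558] F tool [ 6.8 -1.1 -0.3] r 0.1001 swing 47.99 toolturn 47.4 T [ 0.19 -0.09 -0.1 ] op 0.026609639403272673
```

Call:
carry_out(increments=[[0,0,0,1,0,0,25],[0,0,0,1,0,0,25],[0,0,0,1,0,0,25],[0,0,0,0,0,0,25]])

```text
time: 10.95
ee_pos: [0.5955, 0.1038, 0.1529]
tcp_rot: [31.3, 90.0, -35.7]
wrist_force: [-0.0, -2.0, -6.7]
opening: 0.0263
```

```bash
python3 -c "
from h import *
st()"
```

```text
t 10.95 pos [0.5955 0.1038 0.1529] F tool [ 6.7 -0.8  1.8] r 0.1002 swing 47.99 toolturn 47.4 T [ 0.11 -0.22 -0.18] op 0.026305743050618884
```

Call:
carry_out(increments=[[0,0,0,1,0,0,25],[0,0,0,0,0,0,25],[0,0,0,0,0,0,40],[0,0,0,0,0,0,60],[0,0,0,0,0,0,75],[0,0,0,0,0,0,75]])

```text
time: 11.7
ee_pos: [0.5956, 0.1039, 0.1521]
tcp_rot: [87.1, 90.0, 20.1]
wrist_force: [-0.3, -0.6, 0.2]
opening: 0.0642
```

```bash
python3 -c "
from h import *
st();snap('wrist','wrist5.png')"
```

```text
t 11.7 pos [0.5956 0.1039 0.1521] F tool [-0.2 -0.5  0.4] r 0.1003 swing 48.06 toolturn 47.39 T [-0.04 -0.01  0.03] op 0.06424284744623368
```

View pics/wrist5.png

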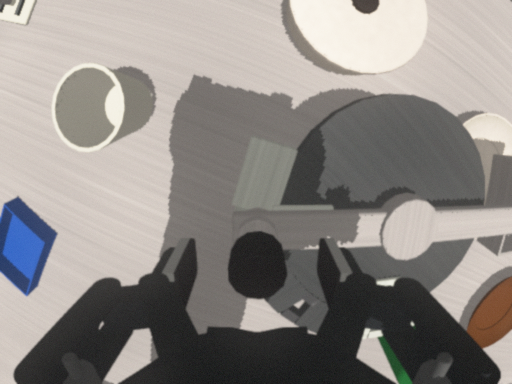

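Call:
carry_out(increments=[[0,0,0,-10,0,0,80],[0,0,0,-25,0,0,90],[0,0,0,-40,0,0,90],[0,0,0,-40,0,0,90],[0,0,0,-40,0,0,90],[0,0,0,0,0,0,90]])

```text
time: 12.5
ee_pos: [0.5962, 0.104, 0.311]
tcp_rot: [77.2, 89.7, 10.2]
wrist_force: [0.1, -0.2, 0.3]
opening: 0.077
```

```bash
python3 -c "
from h import *
st();snap('wrist','wrist6.png');snap('side','side6.png');snap('scene','scene6.png')
a=cv2.imread('pics/scene6.png')[140:300,130:310];b=cv2.imread('pics/side6.png')[150:290,190:370]
cv2.imwrite('pics/z7.png',cv2.resize(a,None,fx=4,fy=3.7,interpolation=2))
cv2.imwrite('pics/z8.png',cv2.resize(b,None,fx=4,fy=4,interpolation=2))
"
```

```text
t 12.5 pos [0.5962 0.104  0.311 ] F tool [-0.3  0.   0.3] r 0.1001 swing 48.36 toolturn 47.4 T [0.02 0.07 0.01] op 0.07697614987768052
```

View pics/z7.png

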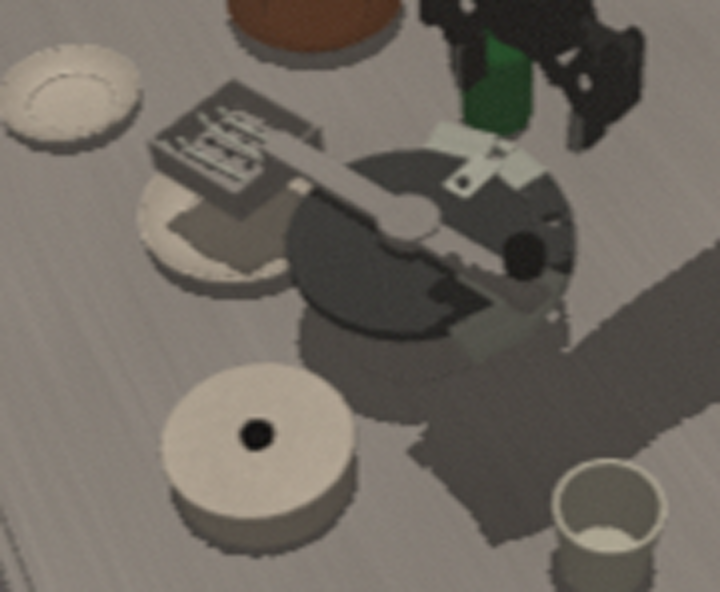

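View pics/z8.png

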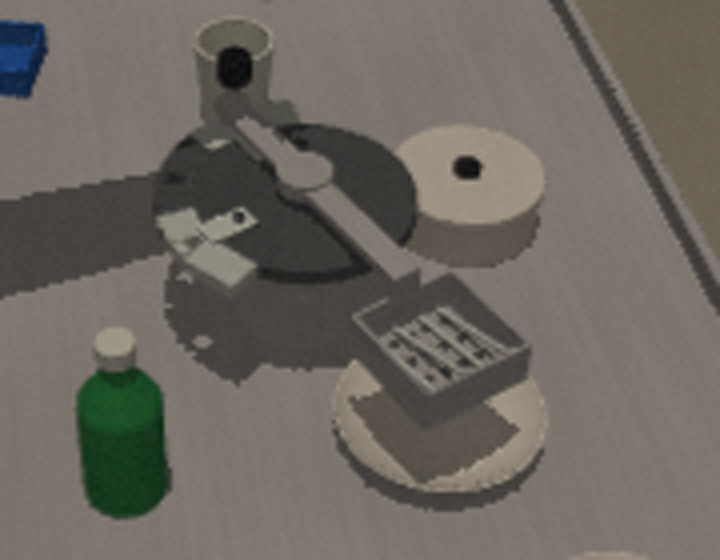

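View pics/wrist6.png

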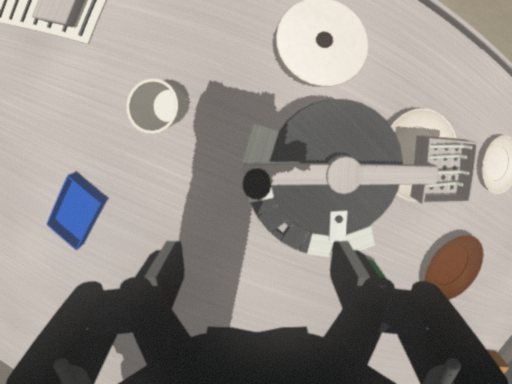

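```bash
python3 - <<'E'
from h import *
print(tri((130+524/4,140+256/3.7),(190+235/4,150+67/4)))
for nm,b,lo in (('scene0',(255,170,285,200),0),('scene6',(250,195,275,225),0),('side0',(222,168,246,192),0),('side6',(235,155,262,180),0)):
    im=cv2.imread(f'pics/{nm}.png').max(2);x0,y0,x1,y1=b
    m=((im[y0:y1,x0:x1]<48)).astype(np.uint8)
    n,l,s,c=cv2.connectedComponentsWithStats(m);i=1+s[1:,4].argmax();print(nm,s[i],c[i]+[x0,y0])
E
```

```text
[0.59526485 0.10418078 0.16786956]
scene0 [ 5 11 13 11 95] [267.51578947 186.36842105]
scene6 [  6   8  11  13 115] [260.72173913 208.79130435]
side0 [ 7  7 13 13 96] [233.77083333 180.6875    ]
side6 [ 9  7  9 11 78] [248.11538462 166.69230769]
```

```bash
python3 - <<'E'
from h import *
def mask_pts(c,dz):
    a=np.linspace(0,2*np.pi,60);X=[]
    for z in (.155+dz,.181+dz): X+= [np.c_[c[0]+.014*np.cos(a),c[1]+.014*np.sin(a),np.full(60,z),np.ones(60)]]
    return np.vstack(X)
def rng(n,X): 
    q=X@P(n).T;q=q[:,:2]/q[:,2:];h=cv2.convexHull((q*8).astype(np.float32))[:,0]
    return h
def fit(ims,c0):
    from scipy.optimize import minimize
    S=8
    tg={}
    def cost(v):
        t=0
        for n,(g,b) in ims.items():
            x0,y0,x1,y1=b
            m=np.zeros(((y1-y0)*S,(x1-x0)*S),np.uint8)
            h=rng(n,mask_pts(v[:2],v[2]))+4-np.array([x0,y0])*S
            cv2.fillConvexPoly(m,h.round().astype(np.int32),1)
            m=cv2.resize(m.astype(np.float32),(x1-x0,y1-y0),interpolation=cv2.INTER_AREA)
            A=np.c_[m.ravel(),np.ones(m.size)]
            tt=g[y0:y1,x0:x1].astype(float).ravel()
            t+=-np.corrcoef(m.ravel(),tt<52)[0,1]
        return t
    best=None
    for s in (.003,.001):
        r=minimize(cost,c0,method='Nelder-Mead',options=dict(initial_simplex=np.array(c0)+s*np.vstack([np.zeros(3),np.eye(3)]),xatol=5e-5,fatol=1e-5));c0=r.x
    return r.x,r.fun
g=lambda f:cv2.imread('pics/'+f).max(2)
print(fit({'scene':(g('scene0.png'),(258,176,280,198)),'side':(g('side0.png'),(224,170,244,190))},[.5406,.0437,0]))
print(fit({'scene':(g('scene6.png'),(250,195,272,217)),'side':(g('side6.png'),(238,156,258,176))},[.5955,.104,0]))
E
```

```text
(array([ 0.54088014,  0.04388153, -0.00267824]), np.float64(-1.6431764531219932))
(array([5.93659196e-01, 1.02417400e-01, 1.22539554e-04]), np.float64(-1.7213321030169597))
```

Call:
carry_out(increments=[[0,0,0,30,0,0,0],[0,0,0,40,0,0,0],[0,0,0,30,0,0,0],[0,0,0,15,0,0,0],[0,0,0,8,0,0,0],[0,0,0,0,0,0,0],[0,0,0,0,0,0,0],[0,0,0,0,0,0,0]], squeeze=20)

```text
time: 13.65
ee_pos: [0.5958, 0.1039, 0.1848]
tcp_rot: [76.9, 89.9, 9.9]
wrist_force: [0.7, -0.1, -0.3]
opening: 0.0
```

Call:
carry_out(increments=[[0,0,0,2,0,0,0],[0,0,0,1,0,0,0],[0,0,0,0,0,0,0]])

```text
time: 14.02
ee_pos: [0.5955, 0.1038, 0.1811]
tcp_rot: [78.0, 90.0, 11.0]
wrist_force: [-0.3, -0.2, 0.2]
opening: -0.0001
```

Call:
carry_out(increments=[[0,0,0,0.7,0,0,0],[0,0,0,0,0,0,0]])

```text
time: 14.28
ee_pos: [0.5957, 0.1039, 0.181]
tcp_rot: [78.8, 89.9, 11.8]
wrist_force: [-0.4, -0.0, 5.7]
opening: -0.0001
```

Call:
carry_out(increments=[[0,0,0,-5,0,0,0],[0,0,0,-30,0,0,0],[0,0,0,-40,0,0,0],[0,0,0,-40,0,0,0],[0,0,0,0,0,0,0],[0,0,0,0,0,0,0]])

```text
time: 15.02
ee_pos: [0.5955, 0.1038, 0.2944]
tcp_rot: [-100.0, 90.0, -167.0]
wrist_force: [0.4, 0.4, 0.1]
opening: -0.0
```

```bash
python3 -c "
from h import *
st();snap('side','side7.png');a=cv2.imread('pics/side7.png').astype(int);b=cv2.imread('pics/side6.png').astype(int)
print(abs(a-b)[150:290,190:370].max(2).__gt__(40).sum())
job_done()"
```

```text
t 15.03 pos [0.5955 0.1038 0.2944] F tool [-0.1  0.5 -0.2] r 0.1002 swing 48.01 toolturn 47.4 T [ 0.02  0.02 -0.02] op -1.6850731498878827e-05
10
the job is handed in; nothing more can be done
```

View pics/side7.png

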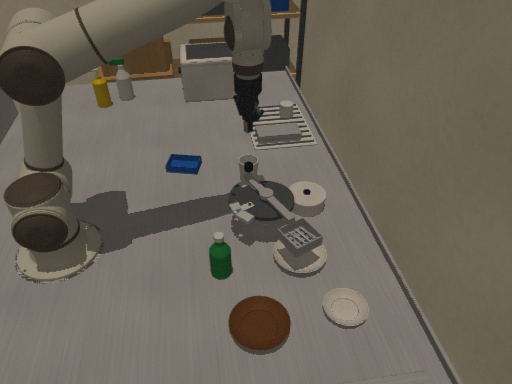

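The draining arm now stands about 48° clockwise from its start, with the basket over the larger white drip pan and the pin home in the hole on that side. I gripped the knob, pulled the pin about 12 mm up and swung the arm clear to about 41°. From there I let the pin ride on the plate until it dropped, lowered it into the hole and released it so the spring finished the stroke. The clock stood at 15 s when I handed in, with the gripper clear of everything.

- **Pin home:** touching the knob's top with closed fingers met it at 181 mm above the bench, which is the fully home height. That touch peaked at 5.7 N.
- **Disagreement:** a fit to the camera images put the knob about 3 mm higher than a fit to the starting images did. I trusted the touch instead, because it is the more precise check.
- **Load on the pin:** while it rode, I estimate the plate load mostly at 3 to 5 N, reaching about 8 N once before I eased it. The sideways force stayed under 6 N.
- **Surroundings:** in the last side picture (`pics/side7.png`) the basket hangs over the pan at about pixel (300, 245). The beaker, bottle and tray look unmoved.

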